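Click a tongued deck board into the bench deck

TASK

Finish the small bench deck: take the loose white board by its grey grip rib, hold it rib-side up with the edge opposite the tongue raised by about 25 degrees, so that its tongue goes home in the groove of the strip already screwed to the deck plate, then keep it pushed up to the strip while you lower it flat, gently and without letting it fall, until the joint locks. The board must end flat on the plate, flush with the strip and with its ends in line with the strip's ends; do not force it, and do not disturb the glassware and crucible around it.

Things in the scene. Friction and masses are not known exactly. Their poses are not given: they have to be found in the camera images.
- board_grip (a point): Centre of the grey grip rib on the loose white board, axes of the board: x along the rib, +y to the tongued edge, z up out of the top face. Rib 70 mm long (x), 14 mm thick (y), standing 32 mm above the top face; this point is 16 mm above that face, 36 mm above the underside, in the middle of the board (without tongue). 50 mm from here in +y is the board's shoulder, the edge the tongue juts from.
- board: The loose white board: 130 mm long (x), 100 mm wide (y, tongue not counted), 20 mm thick, 0.2 to 0.45 kg; origin mid-underside, 36 mm below the rib point. Starts flat on the worktop. Underside behind the shoulder: a heel 6.2 mm wide ends 6.25 mm above the underside plane, then comes a notch 14.3 mm wide with its roof at 10 mm, then the full slab.
- board_tongue (a point): Middle of the tip of the board's tongue, 61.25 mm in +y and 24.75 mm down from the rib point, axes of the board. The tongue runs the board's whole length, is 5 mm thick (8.75 to 13.75 mm above the underside) and juts 11.25 mm out of the shoulder.
- deck: Fixed deck: steel plate 170 (x) by 200 mm (y), top 10 mm above the worktop, with a white grooved strip 130 mm long (x), 62 mm wide, 20 mm thick screwed on its +y part. Origin 10 mm below the nominal seam. The strip sits in slotted holes: its real seam is 0 to 6.5 mm off the nominal one, either way along y; this is not in any reported pose, so feel for it. It does not yield.
- deck_seam (a point): On the plate's top face at the nominal seam, mid-way along the strip: x along the groove, +y into the strip, z up. The locked board lies flat on the plate, rib point 36 mm above it, x in line with this point, shoulder against the strip's upper lip or up to 3 mm from it, rib 50 mm on the -y side.
- deck_groove (a point): Nominal groove mouth, 10 mm above the seam point. Strip profile, from the real seam (y) and plate top (z), mm: upper lip face at y 0, z 14.4 to 20; groove z 4 to 14.4, 14 deep; lower lip z 0 to 4 out to y -18 with a bead on it, y -18 to -8.75, top z 8.5. A flat board is stopped by the bead; tilted 25 degrees, tongue down, it passes; shoulder kept to the lip, it swings down and locks.
- weighing_mid (a point): Bystander, loose: middle (31 mm up) of a small stoppered glass weighing bottle, 42 mm across, 62 mm tall.
- crucible_mid (a point): Bystander, loose: middle (25 mm up) of a white lidded crucible, 45 mm across, 50 mm tall.
- petri_mid (a point): Bystander, loose: middle (7 mm up) of a glass petri dish, 68 mm across, 14 mm high.
- dropper_mid (a point): Bystander, loose: middle (60 mm up) of a dropper bottle with a bulb on top, 42 mm across, 119 mm tall.

How it is judged (in metres and radians):
On the way:
1. the board's tongue is at the groove, below the height of the upper lip, with the board tilted by more than 7 degrees (y of board_tongue in the frame of deck_seam above -0.003 m and z of board_tongue in the frame of deck_seam between 0 and 0.0144 m and angle between board_grip's own z axis and vertical between 0.12 and 0.7 rad), for 0.2 s.
At the end, for the whole second after the job is handed in: the board rests locked in the strip: flat within 1.4 degrees, flush within 1.8 mm, its ends within 6 mm of the strip's, along the groove within 3 degrees, the tongue home (rib point 42 to 60.3 mm before the nominal seam), at rest (x of board_grip in the frame of deck_seam between -0.006 and 0.006 m and y of board_grip in the frame of deck_seam between -0.0603 and -0.042 m and z of board_grip in the frame of deck_seam between 0.0342 and 0.0378 m and angle between board_grip's own z axis and vertical below 0.025 rad and angle between the x axis of board_grip and the x axis of deck_seam, either way round below 0.05 rad and linear speed of board below 0.01 m/s); the robot touches nothing.
It fails at once if the board is forced against the deck with more than 35 N (contact force between board and deck above 35 N).
It fails at once if the board is let fall on the deck (turns faster than 3 rad/s close to it) (distance between board_grip and deck_seam below 0.08 m and angular speed of board above 3 rad/s).
It fails at once if a bystander (weighing bottle, crucible, petri dish or dropper bottle) is moved by more than 20 mm (distance of any of weighing_mid, crucible_mid, petri_mid, dropper_mid from where it was at the start of the episode above 0.02 m).
It also fails if it takes over 64 s, if anything falls off the work surface, if the arm or the gripper's body presses on something with over 40 N, if the wrist force passes 120 N, or if a joint passes its speed limit or range.

ROBOT

A 6-joint arm with a two-finger parallel gripper is mounted at the origin on a cart in front of the work surface, level with it; the furniture and walls round the work are solid. World frame = base frame: x ahead of the robot, y to its left, z up, the work surface at z = 0. Lengths are in mm, angles in rad, forces in N, time in s.
With the tool pointing down it reaches from about 275 to 825 mm from the base axis. Payload 4.9 kg.
Tool frame: the origin (TCP) lies at the very end of the fingers, on their centre line; the grasp point (between the pads) lies 19 mm behind it; z points along the fingers, y is the direction in which the jaws open and shut (so a half turn about z gives the same grasp; the last joint's range is limited). The gripper opens to 85 mm and grips with 20 to 120 N. Pads are 22 mm wide; open, the fingers measure 114 mm over their backs; the gripper's body (76 mm by 85 mm) begins 54 mm behind the grasp point. The pads swing forward as they close: fully open they stand 13 mm farther back than shut.
Start: joints at [-1.387, 0.326, -0.193, 1.052, 0, 1.437], TCP at [171.875, -522.473, 231.281] pointing down, gripper open.
Joint ranges: [-2.65, 2.65], [-0.97, 1.79], [-1.3, 1.35], [-1.93, 2.1], [-1.47, 1.37], [-3.14, 3.14]. Speed limits (rad/s): [2.57, 2.57, 3.14, 3.14, 3.14, 3.14].

INTERFACE

Orientations are given as [roll, pitch, yaw] about the fixed x, y, z axes, in that order (R = Rz(yaw) Ry(pitch) Rx(roll)).
In Python, from bench import bot, solve_ik, imaging gives the robot as it stands. Calls block until the motion is done:
- bot.move_ptp(position, orientation): joint-space move of the TCP to a pose.
- bot.movel(position, rot=None, max_speed=150, threshold=None): straight line of the TCP; rot=None keeps the orientation; max_speed is the mean speed in mm/s. With threshold (N) it stops when the force on the tool has changed by that much, and returns True; else False.
- bot.move_j(angles): joint-space move.
- bot.grip(opening, effort=None): opening from 0.0 (shut) to 1.0 (fully open); effort is the grip in N (None keeps the last); returns when the fingers have stopped.
- bot.dwell(seconds).
- solve_ik(position, orientation): joint angles nearest the present ones, or None.
- bot.get_state(): the state.
- imaging.capture(name): name is "scene" or "top"; returns the picture (400x640x3 uint8, blue, green, red); there is no depth.
- imaging.camera_model(name): a dict with "K" (3x3 intrinsics, pixels), "position" and "rotation" of the camera in the world. Camera axes: x right, y up, looking along -z (the intrinsics and any distortion apply to the point x, -y, -z); pixel columns grow to the right and rows downward; lengths in mm; the calibration is good to about 2 mm. A picture is of the moment at which its call begins. camera_model takes no time and is no camera call.
A pose or a line that the arm cannot do raises bot.IKError and nothing moves.
- bot.sign_off(): hands the job in, once; it reports no verdict.
The state is a dict: "t": time; "qpos": joint angles; "joint_velocities": joint speeds; "effort": joint torques, N m; "tcp_pos": TCP position; "orientation": TCP orientation; "contact_force": force on the tool from outside, world axes, zero at the start; "wrist_torque": the same for the moment, N m; "opening": opening from 0.0 (shut) to 1.0 (fully open).
Only numpy, scipy, OpenCV 4.12 (cv2) and the standard library are available. Lean on these libraries where they do the work, as an engineer would, in place of code of your own. Each camera call takes 0.05 s, during which the arm holds its last target. There are 200 camera calls.

## Working session

There is one attempt and no reset: what is moved stays moved. The work goes in short steps, each a Python script; the robot and the scene stay as the last script left them, time stands still between calls to the robot, and variables do not carry over. Pictures are saved under pics/ and viewed, about 8 in all and at most 12, crops included, and the job is handed in when it is done.

```bash
mkdir -p pics; ls; python3 - <<'E'
from bench import bot, solve_ik, imaging
import cv2
for n in ("scene","top"):
    cv2.imwrite(f"pics/{n}0.png",imaging.capture(n)); m=imaging.camera_model(n); print(n,m)
print(bot.get_state())
E
```

```text
pics
scene {'K': array([[491.3456674 ,   0.        , 325.36564978],
       [  0.        , 491.3456674 , 199.93865863],
       [  0.        ,   0.        ,   1.        ]]), 'position': array([-178.63810824,  712.98530274,  481.58945538]), 'rotation': array([ 1.18390484, -0.02512771, -2.33448835])}
top {'K': array([[415.15883002,   0.        , 316.23192882],
       [  0.        , 415.15883002, 203.63002652],
       [  0.        ,   0.        ,   1.        ]]), 'position': array([369.2371136 ,  27.55365269, 931.92786812]), 'rotation': array([ 0.19158693,  0.00802454, -1.56477919])}
{'t': 0.1, 'qpos': array([-1.38720420e+00,  3.26884783e-01, -1.93438620e-01,  1.05197972e+00,
       -1.29807552e-05,  1.43661006e+00]), 'joint_velocities': array([ 8.92177931e-05, -3.00295930e-03,  2.36987487e-03,  3.07163964e-04,
        7.41471142e-04,  2.90135639e-04]), 'effort': array([ 1.35406710e-03, -4.44239080e+01,  2.63037783e+01,  7.89992278e-03,
       -3.59794933e-05,  2.51127481e-06]), 'tcp_pos': array([ 171.77554153, -521.97284232,  230.58912401]), 'orientation': array([-3.14009767e+00, -1.88720303e-04,  3.17778260e-01]), 'contact_force': array([ 0.1933366 , -0.19763369,  0.25281351]), 'wrist_torque': array([-0.03919643, -0.04981735,  0.01915471]), 'opening': 0.9992756660553029}
```

View pics/scene0.png

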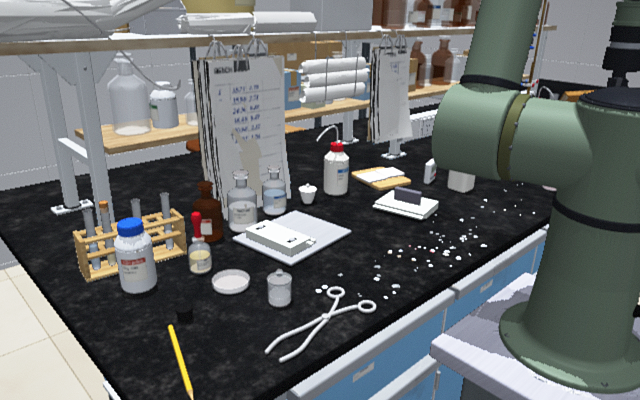

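View pics/top0.png

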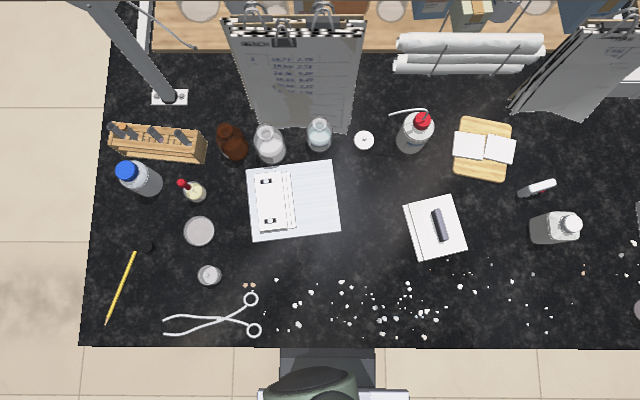

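The board is at about (435,228) in the top view, with its rib along world x. The deck is at about (293,200), with the strip on its left (+y). The petri dish, dropper and weighing bottle are left of the deck, and the crucible is at (364,140). I'll zoom in next.

```bash
python3 - <<'E'
import cv2, numpy as np
t=cv2.imread("pics/top0.png"); s=cv2.imread("pics/scene0.png")
def c(im,x,y): return cv2.resize(im[y:y+75,x:x+100],(400,300),interpolation=cv2.INTER_CUBIC)
cv2.imwrite("pics/m.png",np.vstack([np.hstack([c(t,385,190),c(t,242,155)]),np.hstack([c(s,360,175),c(s,235,200)])]))
E
```

```text
(no output)
```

View pics/m.png

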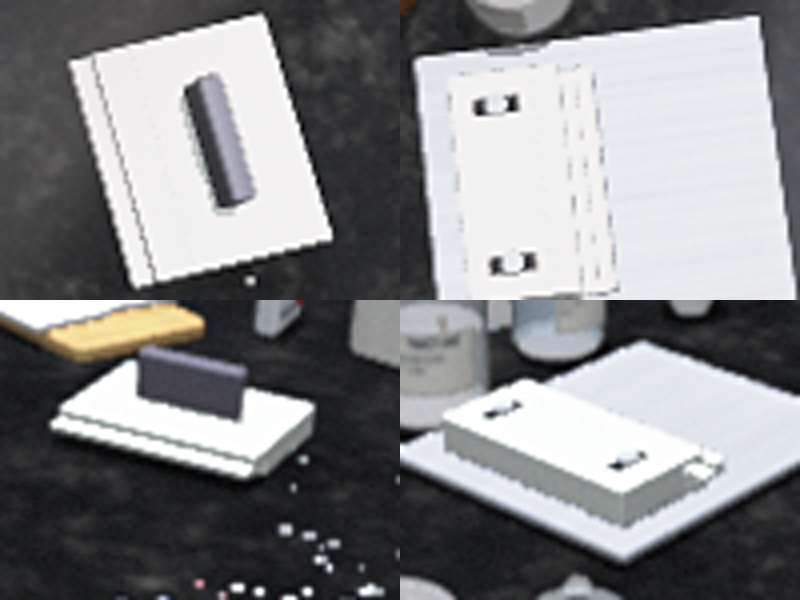

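The board's tongue faces left (+y) and the strip's groove faces right. I'll fit the board and deck poses from corners in both views, and compute the collision-free insertion path from the joint profile.

```bash
cat > fit.py <<'E'
import numpy as np
from scipy.spatial.transform import Rotation as R
from scipy.optimize import least_squares
from bench import imaging
M={n:imaging.camera_model(n) for n in("scene","top")}
def proj(n,P):
    m=M[n]; p=R.from_euler('xyz',m['rotation']).inv().apply(np.atleast_2d(P)-m['position'])
    return np.c_[m['K'][0,2]+m['K'][0,0]*p[:,0]/-p[:,2], m['K'][1,2]+m['K'][1,1]*p[:,1]/p[:,2]]
T=lambda x,y:(385+x/4,190+y/4); S=lambda x,y:(360+x/4,175+(y-300)/4)
TD=lambda x,y:(242+(x-400)/4,155+y/4); SD=lambda x,y:(235+(x-400)/4,200+(y-300)/4)
def fit(obs,x0,name):
    def res(p):
        r=[]
        for n,q,uv in obs:
            P=R.from_euler('z',p[3]).apply(q)+p[:3]; r.append(proj(n,P)[0]-np.array(uv)+.0)
        return np.ravel(r)
    s=least_squares(res,x0,loss='soft_l1'); print(name,s.x.round(3)); print(res(s.x).reshape(-1,2).round(1).tolist()); return s.x
if __name__=="__main__":
    # board, frame at mid-underside
    fit([("top",(65,-50,20),T(265,13)),("top",(-65,-50,20),T(332,240)),("top",(-65,50,20),T(155,282)),("top",(65,50,20),T(93,55)),
     ("scene",(35,7,52),S(140,348)),("scene",(-35,7,52),S(247,368)),("scene",(-35,7,20),S(243,417)),("scene",(35,7,20),S(137,400)),("scene",(-65,-50,20),S(315,403)),("scene",(-65,50,20),S(250,462))],[400,-230,0,.2],"board")
    # plate top corners, frame: centre of plate at top
    fit([("top",(85,100,0),TD(413,58)),("top",(85,-100,0),TD(760,15)),("top",(-85,100,0),(251,241)),("top",(-85,-100,0),(340,233)),
     ("scene",(-85,100,0),SD(627,557)),("scene",(85,-100,0),SD(643,342))],[400,80,10,0],"plate")
    # strip, frame: lip seam at plate top
    fit([("top",(65,62,20),TD(450,73)),("top",(65,0,20),TD(558,66)),("scene",(65,62,20),SD(443,410)),("scene",(-65,62,20),SD(625,490)),("scene",(-65,0,20),SD(690,462)),("scene",(65,0,20),SD(525,380))],[400,80,10,0],"strip")
    for n,P in(("weighing",(209,275)),("crucible",(364,140)),("petri",(198,231)),("dropper",(193,190))):
        z={"weighing":62,"crucible":50,"petri":14,"dropper":40}[n]
        print(n,least_squares(lambda p:proj("top",[p[0],p[1],z])[0]-P,[400,80]).x.round())
E
python3 fit.py
cat > path.py <<'E'
import numpy as np, cv2
strip=np.array([(-18,0),(-18,8.5),(-8.75,8.5),(-8.75,4),(14,4),(14,14.4),(0,14.4),(0,20),(62,20),(62,0)],float)
board=np.array([(-100,0),(-100,20),(0,20),(0,13.75),(11.25,13.75),(11.25,8.75),(0,8.75),(0,6.25),(-6.2,6.25),(-6.2,10),(-20.5,10),(-20.5,0)],float)
def dens(p,h=.5):
    return np.vstack([np.linspace(a,b,max(2,int(np.hypot(*(b-a))/h)),endpoint=False) for a,b in zip(p,np.roll(p,-1,0))])
def tf(p,th,Y,Z):
    c,s=np.cos(th),np.sin(th); return np.c_[Y+p[:,0]*c+p[:,1]*s, Z-p[:,0]*s+p[:,1]*c]
K=100.
def clear(th,Y,Z):   # >0 free
    b=tf(board,th,Y,Z); d=[-cv2.pointPolygonTest((strip*K).astype(np.float32),tuple(map(float,q*K)),True)/K for q in tf(dens(board[[2,3,4,5,6,7,8,9,10,11]]),th,Y,Z)]
    e=[-cv2.pointPolygonTest((b*K).astype(np.float32),tuple(map(float,q*K)),True)/K for q in strip[:8]]
    return min(min(d),min(e),b[:,1].min()+.0)
if __name__=="__main__":
    y,z=-8.9,2.2
    for t in range(25,-1,-2):
        th=np.radians(t); g=[(clear(th,y+a,z+b),y+a,z+b) for a in np.arange(-.6,1.3,.1) for b in np.arange(-.8,.5,.1)]
        m=max(g); y,z=m[1],m[2]; print(t,np.round(m,2))
E
python3 path.py
```

```text
board [ 4.9544e+02 -2.3359e+02 -1.4050e+00  2.3200e-01]
[[0.1, 0.6], [0.3, 0.4], [0.4, 0.2], [0.0, -0.1], [-0.6, 0.0], [-1.2, 1.1], [-1.5, 1.0], [-0.8, -1.1], [0.5, 0.1], [1.4, -1.7]]
plate [555.663  90.497   8.231  -6.167]
[[0.2, -0.3], [-0.4, 1.1], [0.4, 1.4], [0.5, -0.5], [-1.8, 0.0], [-0.1, -0.3]]
strip [554.248 107.08    7.741 -37.595]
[[-0.1, 0.5], [0.3, -0.4], [-0.6, 1.0], [-2.0, 0.6], [2.8, -2.8], [0.3, -0.3]]
weighing [386. 257.]
crucible [685. -70.]
petri [484. 299.]
dropper [572. 308.]
25 [ 0.75 -9.1   2.6 ]
23 [ 0.67 -9.6   2.8 ]
21 [ 0.57 -8.7   2.4 ]
19 [ 0.46 -9.1   2.5 ]
17 [ 0.35 -9.3   2.5 ]
15 [ 0.23 -8.5   2.2 ]
13 [ 0.11 -7.9   2.  ]
11 [-0.03 -8.2   2.  ]
9 [-0.15 -8.    1.9 ]
7 [-0.29 -7.    1.7 ]
5 [-0.43 -6.5   1.6 ]
3 [-0.58 -5.6   1.5 ]
1 [-0.74 -6.2   1.5 ]
```

```bash
cat > p2.py <<'E'
from path import *
for t in range(25,-1,-2):
    th=np.radians(t); yc=-20*np.sin(th)
    g=[(clear(th,yc+a,b),a,yc+a,b) for a in np.arange(-1.6,.8,.1) for b in np.arange(0,3.3,.1)]
    m=max(g); ok=[q for q in g if q[0]>-.02]; 
    print(t,np.round(m,2), "free Y",np.round([min(q[2] for q in ok),max(q[2] for q in ok)],1) if ok else None,"Z",np.round([min(q[3] for q in ok),max(q[3] for q in ok)],1) if ok else None)
E
python3 p2.py
python3 - <<'E'
from bench import bot, solve_ik
import numpy as np
from scipy.spatial.transform import Rotation as R
for nm,p,yaw,th in(("b",(495,-233,150),.232,0),("b0",(495,-233,25),.232,0),("d",(560,58,60),.112,0),("dt",(560,58,60),.112,25)):
    for k in(0,np.pi):
        Rb=R.from_euler('z',yaw)*R.from_euler('x',-np.radians(th))*R.from_euler('x',np.pi)*R.from_euler('z',k)
        q=solve_ik(p,Rb.as_euler('xyz')); print(nm,k,None if q is None else np.round(q,2))
E
```

```text
25 [ 0.77 -0.6  -9.05  2.6 ] free Y [-10.1  -8. ] Z [1.5 3.2]
23 [ 0.67 -0.6  -8.41  2.3 ] free Y [-9.4 -7.4] Z [1.3 3.2]
21 [ 0.57 -0.5  -7.67  2.  ] free Y [-8.8 -6.9] Z [1.2 3. ]
19 [ 0.46 -1.4  -7.91  2.1 ] free Y [-8.1 -6.2] Z [1.1 2.6]
17 [ 0.35 -1.5  -7.35  1.9 ] free Y [-7.4 -5.6] Z [1.1 2.3]
15 [ 0.23 -0.7  -5.88  1.5 ] free Y [-6.8 -5. ] Z [1.1 2. ]
13 [ 0.11 -0.8  -5.3   1.4 ] free Y [-6.1 -4.3] Z [1.1 1.7]
11 [ 0.04  0.   -3.82  1.  ] free Y [-3.8 -3.7] Z [0.5 1.1]
9 [ 0.03 -0.4  -3.53  1.  ] free Y [-3.5 -3.5] Z [1. 1.]
7 [-0.18 -1.1  -3.54  1.1 ] free Y None Z None
5 [-0.41 -1.6  -3.34  1.3 ] free Y None Z None
3 [-0.72 -1.5  -2.55  1.4 ] free Y None Z None
1 [-1.04 -1.6  -1.95  1.7 ] free Y None Z None
b 0 [-0.57  0.39 -0.32  0.86  0.    2.33]
b 3.141592653589793 [-0.57  0.39 -0.32  0.86  0.   -0.81]
b0 0 [-0.57  0.55 -0.45  0.58  0.    2.33]
b0 3.141592653589793 [-0.57  0.55 -0.45  0.58  0.   -0.81]
d 0 [-0.03  0.52 -0.38  0.67  0.    3.  ]
d 3.141592653589793 [-0.03  0.52 -0.38  0.67  0.   -0.14]
dt 0 [ 0.2   0.58 -0.35  0.68 -0.43 -3.04]
dt 3.141592653589793 [ 0.2   0.58 -0.35  0.68 -0.43  0.1 ]
```

```bash
sed -i 's/dens(board\[\[.*\]\])/dens(board)/' path.py; python3 p2.py
```

```text
25 [ 0.77 -0.6  -9.05  2.6 ] free Y [-10.1  -8. ] Z [1.5 3.2]
23 [ 0.67 -0.6  -8.41  2.3 ] free Y [-9.4 -7.4] Z [1.3 3.2]
21 [ 0.57 -0.5  -7.67  2.  ] free Y [-8.8 -6.9] Z [1.2 3. ]
19 [ 0.46 -1.4  -7.91  2.1 ] free Y [-8.1 -6.2] Z [1.1 2.6]
17 [ 0.35 -1.5  -7.35  1.9 ] free Y [-7.4 -5.6] Z [1.1 2.3]
15 [ 0.23 -0.7  -5.88  1.5 ] free Y [-6.8 -5. ] Z [1.1 2. ]
13 [ 0.11 -0.8  -5.3   1.4 ] free Y [-6.1 -4.3] Z [1.1 1.7]
11 [ 0.04  0.   -3.82  1.  ] free Y [-3.8 -3.7] Z [0.  1.1]
9 [ 0.27 -0.2  -3.33  0.7 ] free Y [-3.5 -3. ] Z [0. 1.]
7 [ 0.43 -0.4  -2.84  0.4 ] free Y [-3.3 -2.3] Z [0.  0.9]
5 [ 0.68 -0.7  -2.44  0.1 ] free Y [-3.  -1.7] Z [0.  0.8]
3 [ 0.74 -1.1  -2.15  0.  ] free Y [-2.6 -1. ] Z [0.  0.7]
1 [ 0.48 -1.6  -1.95  0.2 ] free Y [-1.9 -0.3] Z [0.  0.7]
```

```bash
cat > rob.py <<'E'
from bench import bot, solve_ik
import numpy as np
from scipy.spatial.transform import Rotation as R
H=np.array([0,-50,24.])           # TCP in board frame (shoulder at u=0, underside v=0); 4 mm above top face
def pose(o,yaw,th,x,Y,Z,H=H):
    """TCP pose for board with shoulder-underside at (x,Y,Z) in frame at o (yaw), tilt th deg"""
    Rz=R.from_euler('z',yaw); Rb=Rz*R.from_euler('x',-np.radians(th))
    return np.array(o)+Rz.apply([x,Y,Z])+Rb.apply(H), (Rb*R.from_euler('xz',[np.pi,0])*R.from_euler('z',np.pi)).as_euler('xyz')
def st(*a):
    s=bot.get_state(); print(*a,"t%.2f"%s['t'],"tcp",s['tcp_pos'].round(2),"F",s['contact_force'].round(1),"M",s['wrist_torque'].round(2),"op %.3f"%s['opening']); return s
E
python3 - <<'E'
from rob import *
import cv2; from bench import imaging
c=np.array([494.5,-233.5,0]); yaw=.232
p,r=pose(c,yaw,0,0,50,0)
bot.grip(.6,30)
bot.move_ptp(p+[0,0,90],r); st()
cv2.imwrite("pics/a.png",np.vstack([cv2.resize(imaging.capture("top")[170:280,370:500],(520,440)) ,cv2.resize(imaging.capture("scene")[160:200,350:480],(520,160))]))
E
```

```text
t2.47 tcp [ 494.49 -234.08  114.19] F [-0.5  0.5 -0.6] M [ 0.03 -0.02  0.01] op 0.600
```

```bash
python3 - <<'E'
from rob import *
import cv2; from bench import imaging
c=np.array([494.5,-233.5,0]); yaw=.232
p,r=pose(c,yaw,0,0,50,0)
print(bot.movel(p,r,100,threshold=6)); st("down")
bot.grip(0,70); s=st("closed")
bot.movel(p+[0,0,60],r,100); st("lift")
cv2.imwrite("pics/a.png",np.vstack([cv2.resize(imaging.capture("top")[170:280,370:500],(520,400)) ,cv2.resize(imaging.capture("scene")[140:200,350:480],(520,200))]))
E
```

```text
False
down t3.62 tcp [ 494.98 -233.81   24.53] F [1.8 0.1 0. ] M [ 0.01  0.03 -0.04] op 0.598
closed t4.04 tcp [ 494.95 -233.66   24.71] F [-0.8  1.4  4.9] M [0.17 0.13 0.  ] op 0.153
lift t4.79 tcp [ 494.02 -233.2    83.43] F [ 0.7  0.1 -2.3] M [0.03 0.01 0.03] op 0.152
```

View pics/a.png

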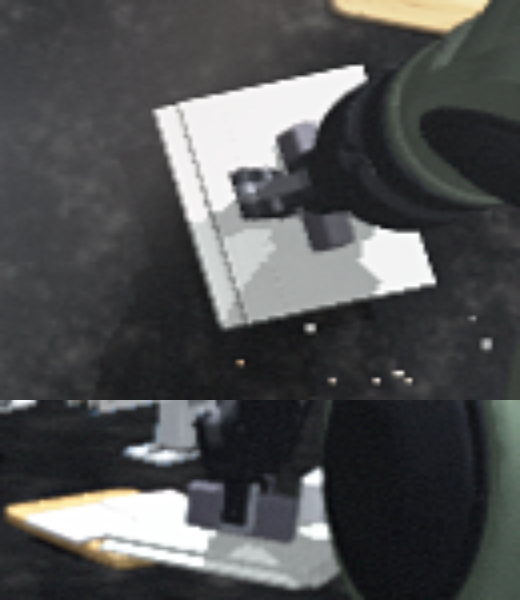

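The rib is gripped about centrally and the board hangs level. Next I'll refit with known heights to get the x offset in the grip and a combined deck pose.

```bash
python3 - <<'E'
from fit import *
def go(obs,x0):
    def res(p,full=False):
        a=[(proj(n,R.from_euler('z',p[2]).apply(np.add(q,[0,p[3]*k if len(p)>3 else 0,0]))+[p[0],p[1],z0])[0]-uv) for n,q,uv,k,z0 in obs]
        return np.ravel(a)
    s=least_squares(res,x0,loss='soft_l1',x_scale=[10,10,.05,10][:len(x0)]); print(s.x.round(3)); print(res(s.x).reshape(-1,2).round(1).tolist())
A=lambda x,y:(370+x/4,170+y/3.636)
z=58.8
go([("top",(65,50,20),A(180,105),0,z),("top",(-65,50,20),A(243,322),0,z),("top",(-65,-50,20),A(437,283),0,z),("top",(65,-50,20),A(365,66),0,z)],[495,-233,.23])
pl=[("top",(85,100,0),TD(413,58)),("top",(85,-100,0),TD(760,15)),("top",(-85,100,0),(251,241)),("top",(-85,-100,0),(340,233)),("scene",(-85,100,0),SD(627,557)),("scene",(85,-100,0),SD(643,342))]
sp=[("top",(65,62,20),TD(450,73)),("top",(65,0,20),TD(558,66)),("scene",(65,62,20),SD(443,410)),("scene",(-65,62,20),SD(625,490)),("scene",(65,0,20),SD(525,380))]
go([o+(0,10) for o in pl]+[o+(1,10) for o in sp],[555,90,.11,17])
E
```

```text
[ 4.95322e+02 -2.34466e+02  2.23000e-01]
[[-0.0, -0.9], [0.8, 0.4], [-0.4, 0.6], [-0.2, -0.3]]
[5.55087e+02 9.06030e+01 1.18000e-01 1.57600e+01]
[[-0.0, -0.2], [-0.5, 1.0], [0.3, 1.7], [0.6, -0.4], [-1.6, -0.7], [-0.1, -0.9], [-0.3, 1.1], [0.2, -0.2], [-0.1, 0.3], [-0.7, -0.4], [0.5, -1.1]]
```

```bash
cat >> rob.py <<'E'
o=np.array([553.3,106.3,10.]); yaw=.116
H=np.array([-1,-50,24.7])
def go(th,Y,Z,v=60,thr=None,x=0,yaw=yaw):
    p,r=pose(o,yaw,th,x,Y,Z,H); return bot.movel(p,r,v,threshold=thr)
def where(th=None,yaw=yaw):
    """measured board coords (th deg,x,Y,Z) in strip frame"""
    s=bot.get_state(); Rb=R.from_euler('xyz',s['orientation'])*R.from_euler('z',np.pi).inv()*R.from_euler('x',np.pi).inv()
    Rz=R.from_euler('z',yaw); e=(Rz.inv()*Rb).as_euler('xyz')
    w=Rz.inv().apply(s['tcp_pos']-Rb.apply(H)-o); F=Rz.inv().apply(s['contact_force'])
    print("t%.2f th %.2f yawerr %.3f"%(s['t'],-np.degrees(e[0]),e[2]),"xYZ",w.round(2),"F",F.round(1),"M",s['wrist_torque'].round(2)); return w,F
E
python3 - <<'E'
from rob import *
p,r=pose(o,yaw,25,0,-45,50,H); bot.move_ptp(p,r); where()
go(25,-40,11.8,80); bot.dwell(.2); where()
print(go(25,-6,11.8,18,5)); where(); bot.dwell(.2); where()
E
```

```text
t5.97 th 25.00 yawerr -0.001 xYZ [ -0.27 -45.73  49.72] F [-0.8 -0.4 -1.2] M [0.63 0.06 0.06]
t6.80 th 25.00 yawerr 0.000 xYZ [  0.51 -39.96  12.32] F [ 0.2 -0.3 -2.6] M [ 0.66  0.09 -0.  ]
True
t8.14 th 25.26 yawerr 0.000 xYZ [ -0.28 -15.04  11.62] F [ 2.5 -2.5 -1. ] M [-0.   -0.16  0.18]
t8.34 th 25.20 yawerr -0.000 xYZ [ -0.94 -15.02  10.93] F [ 1.2 -3.  -1.5] M [-0.05 -0.29  0.18]
```

```bash
cat >> rob.py <<'E'
o=o+R.from_euler('z',yaw).apply([0,1.0,0])
def avg(n=6,yaw=yaw):
    L=[]
    import io,contextlib
    for _ in range(n):
        with contextlib.redirect_stdout(io.StringIO()): w,F=where(yaw=yaw)
        L.append(np.r_[w,F]); bot.dwell(.03)
    m=np.mean(L,0); print("avg xYZ",m[:3].round(2),"F",m[3:].round(1),"sd",np.std(L,0).round(2)[:3]); return m
E
python3 - <<'E'
from rob import *
go(25,-22,11.5,40); go(25,-27.2,11.05,30); bot.dwell(.1); avg()
print(go(25,-9.6,2.85,20,6)); where(); bot.dwell(.1); avg()
E
```

```text
avg xYZ [  0.   -27.12  11.04] F [-0.3  0.1 -2.5] sd [0.02 0.03 0.01]
False
t10.40 th 25.00 yawerr -0.000 xYZ [ 0.04 -9.68  2.91] F [-0.6  0.  -2.6] M [ 0.62  0.09 -0.  ]
avg xYZ [ 0.03 -9.7   2.91] F [ 0.4 -0.  -2.6] sd [0.01 0.02 0.01]
```

```bash
python3 - <<'E'
from rob import *
print(go(25,-6.5,2.5,8,4)); where(); bot.dwell(.15); avg()
E
```

```text
True
t11.07 th 25.19 yawerr 0.000 xYZ [-0.27 -8.29  2.35] F [ 0.2 -2.  -0.9] M [ 0.09 -0.13  0.19]
avg xYZ [-0.64 -8.44  1.95] F [ 1.6 -3.1  0.9] sd [0.01 0.02 0.  ]
```

```bash
cat > low.py <<'E'
from rob import *
import sys
P=np.array([(25,-8.5,2.4),(23,-8.0,2.3),(21,-7.4,2.0),(19,-6.7,1.8),(17,-5.95,1.6),(15,-5.25,1.45),(13,-4.5,1.2),(12,-4.05,1.05),(11,-3.7,.85),(10,-3.4,.7),(9,-3.15,.6),(7,-2.5,.4),(5,-1.9,.15),(3,-1.2,.1),(1,-.5,.1),(0,-.3,0)])
a,b=float(sys.argv[1]),float(sys.argv[2])
for th,Y,Z in P[(P[:,0]<=a)&(P[:,0]>=b)]:
    hit=go(th,Y,Z,12,10); bot.dwell(.05); w,F=where()
    if hit or np.linalg.norm(F+[0,0,2.5])>14: print("STOP",hit,th); break
E
python3 low.py 25 13
```

```text
t11.75 th 24.98 yawerr 0.000 xYZ [-0.57 -8.39  2.05] F [ 0.8 -1.7 -1.8] M [ 0.16 -0.01  0.08]
t12.09 th 22.97 yawerr -0.000 xYZ [-0.4  -7.81  2.05] F [ 0.1 -0.2 -2. ] M [0.34 0.02 0.07]
t12.44 th 21.00 yawerr -0.000 xYZ [-0.15 -7.18  1.9 ] F [ 0.1  0.1 -3.4] M [0.39 0.04 0.04]
t12.78 th 19.01 yawerr -0.000 xYZ [-0.12 -6.58  1.75] F [-0.4 -0.1 -1.9] M [0.29 0.02 0.07]
t13.12 th 17.02 yawerr -0.000 xYZ [-0.09 -5.89  1.57] F [ 0.2 -0.4 -2.2] M [0.27 0.02 0.06]
t13.47 th 15.02 yawerr -0.000 xYZ [-0.06 -5.2   1.43] F [-0.4 -0.8 -1.8] M [ 0.16 -0.04  0.09]
t13.82 th 13.04 yawerr -0.000 xYZ [ 0.11 -4.59  1.28] F [ 0.3 -2.1 -1.7] M [ 0.05 -0.06  0.11]
```

Forces are gentle, so I'll continue.

```bash
python3 low.py 12 0; python3 -c "
from rob import *
bot.dwell(.1); avg()"
```

```text
t14.12 th 12.02 yawerr -0.000 xYZ [ 0.14 -4.11  1.15] F [ 0.4 -0.9 -1.2] M [-0.03 -0.08  0.16]
t14.42 th 11.01 yawerr -0.000 xYZ [ 0.18 -3.78  1.06] F [-0.1 -1.7  1.8] M [-0.07 -0.02  0.23]
t14.72 th 10.00 yawerr -0.000 xYZ [ 0.2  -3.48  0.93] F [-0.6 -2.   2.4] M [-0.13  0.05  0.22]
t15.02 th 8.99 yawerr -0.000 xYZ [ 0.19 -3.11  0.48] F [ 0.6 -1.  -0.6] M [-0.06 -0.17  0.23]
t15.38 th 7.02 yawerr -0.000 xYZ [-0.08 -2.61  0.15] F [ 1.2 -2.8 -2.4] M [-0.25 -0.23  0.11]
t15.73 th 5.03 yawerr -0.000 xYZ [-0.45 -1.96 -0.11] F [ 0.1 -2.2 -2.7] M [-0.35 -0.11  0.07]
t16.08 th 3.03 yawerr 0.000 xYZ [-0.4  -1.2  -0.07] F [-1.1 -1.8 -3.2] M [-0.46 -0.02  0.14]
t16.43 th 1.04 yawerr -0.000 xYZ [-0.2  -0.55  0.03] F [-0.  -2.8 -3.4] M [-0.59  0.01  0.15]
t16.73 th 0.00 yawerr -0.000 xYZ [ 0.   -0.23  0.07] F [-0.7 -1.9 -2.6] M [-0.51  0.07  0.17]
avg xYZ [ 0.   -0.23  0.07] F [-1.1 -2.2 -1.7] sd [0.02 0.01 0.01]
```

```bash
python3 - <<'E'
from rob import *
import cv2; from bench import imaging
print(go(0,-.2,-3,8,6)); where(); bot.dwell(.1); avg()
t=imaging.capture("top"); s=imaging.capture("scene")
cv2.imwrite("pics/b.png",np.hstack([cv2.resize(t[150:250,240:345],(400,400)),cv2.resize(s[200:275,230:360],(400,400))]))
E
```

```text
True
t17.23 th 0.01 yawerr 0.000 xYZ [-0.06 -0.26 -0.02] F [-0.2 -0.1  4.2] M [ 0.11 -0.08  0.14]
avg xYZ [-0.06 -0.28  0.  ] F [0.1 0.7 5.9] sd [0.01 0.01 0.02]
```

View pics/b.png

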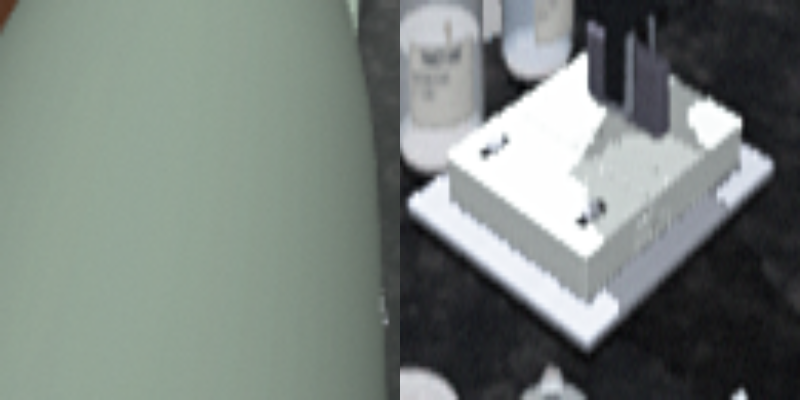

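The board is flat, flush with the strip and in line at its ends, with Z=0 under 6 N. Now I'll release it and retreat.

```bash
python3 - <<'E'
from rob import *
import cv2; from bench import imaging
go(0,-.25,0.1,10); avg()
bot.grip(.45); st()
p,r=pose(o,yaw,0,0,-.25,0,H); bot.movel(p+[0,0,100],r,80)
q=bot.get_state()['qpos'].copy(); q[0]-=.9; bot.move_j(q); st()
t=imaging.capture("top"); s=imaging.capture("scene")
cv2.imwrite("pics/c.png",np.hstack([cv2.resize(t[120:290,160:400],(480,340)),cv2.resize(s[200:310,200:360],(320,340))]))
E
```

```text
avg xYZ [-0.04 -0.29  0.02] F [-0.5 -1.5  0.5] sd [0.02 0.01 0.01]
t18.56 tcp [557.98  57.43  34.76] F [-0.1  0.6  0.3] M [ 0.01 -0.06  0.03] op 0.453
t21.73 tcp [ 392.05 -400.38  134.08] F [-0.1  0.2 -0.6] M [ 0.02  0.06 -0.03] op 0.448
```

View pics/c.png

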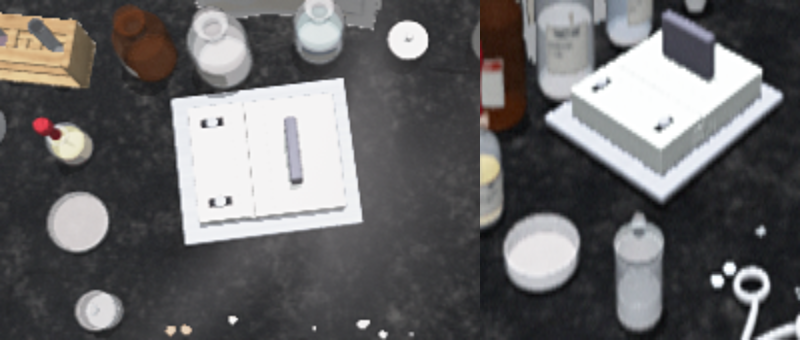

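The board lies flat and flush, the seam is a thin line near x=250 in the crop, the ends are in line, and the bystanders are unmoved.

```bash
python3 -c "
from bench import bot
print(bot.sign_off())"
```

```text
the job is handed in; nothing more can be done
None
```

The board is in the strip, flat on the plate, and I have handed the job in at about 22 s of robot time; the sign-off gives no verdict.

**What I did:** I found the board and deck in the two camera views and gripped the rib. Holding the board at 25°, I touched the tongue to the upper lip, which put the real seam about 1 mm beyond my camera estimate. I then slid the tongue in without contact, pushed the shoulder to the lip, and lowered the board flat along a path computed from the joint profile. I never saw more than about 6 N at the tool.

**Last checks:**
- **Before release:** the tool readings put the shoulder about 0.3 mm from the lip, the underside within 0.1 mm of the plate, and the tilt and yaw errors at about 0. The x offset was about 0 against the camera-fitted deck pose, which is good to 1–2 mm.
- **Seating:** a gentle 6 N press down confirmed the board was seated. I did not test the lock by pulling.
- **After release:** both views show the board flush, its ends in line with the strip, and the bystanders apparently where they started. The arm was clear of everything.

**What disagreed:** when I left all heights free, the camera fits came out 1.4 to 2.3 mm below the stated values. That is about the calibration's 2 mm, so I used the stated heights, and the contacts confirmed them.

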